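# Rock the stuck bung out of the crystal dry-pot

### The job

Get the tapered wooden bung out of the green dry-pot without forcing it. It jams if pulled straight up, so rock it: lean it well over towards the red dot first, then well over the other way, easing it up all the while, until it comes free of the neck. Then stand it upright on the round cork mat, foot down, and let go; leave everything else on the desk as it is.

Things in the scene. Friction and masses are not known exactly. Their poses are not given: they have to be found in the camera images.
- pot: Green round steel dry-pot, 92 mm across, 80 mm tall, screwed to the desk; an aluminium rim plate (top 80 mm above the desk) surrounds the 52 mm hole in its top. Origin at the centre of its underside, z up; y points to the red dot and is the rocking direction. A flat 130 x 40 mm foot strap runs along x.
- pot_mouth (a point): Centre of the pot's hole at rim height. 3.5 mm below it two sprung jaws (+y, -y sides) close into the bung's groove; each gives from 11 N, plus 0.9 N/mm. Straight up, both hold hard. Leaning 0.3 rad frees the opposite shoulder: raise the foot 5 mm while leaning (its edge dips on the pot's floor), then to 9 mm. Rising on to 14 mm, lean 0.3 rad the other way; then lift out.
- red_dot (a point): Centre of the 10 mm red dot on the pot's rim plate, 38 mm from the pot's axis in the pot's +y direction, 80 mm above the desk.
- bung_mid (a point): Loose oak bung, half-way up its axis, 45.5 mm above its foot; 91 mm tall, 70 g; z up its axis. Diameters: 24 mm at the flat foot, 28 at 3 mm height, 33 at 16 mm height, groove of 27 at 18-29 mm, taper 35 to 42 at 33-50 mm, dark flat grip block on top. At the start seated in the pot, foot 53 mm above the desk (27 mm below the rim), axes parallel to the pot's.
- bung_handle (a point): Centre of the bung's grip block, 70 mm above the bung's foot: 18 mm thick along the bung's y axis (the sides to pinch), 40 mm wide along x, 42 mm tall. Pinched on the 18 mm sides, it is rocked in the plane in which the fingers close. Grip it firmly (about 45 N).
- mat_top (a point): Centre of the top face of the round cork mat, 120 mm across and 4 mm thick, fixed on the desk.
- valve1: Loose rectifier valve standing upright, black base, clear glass, 50 mm across, 120 mm tall. Origin under its base. Fragile bystander.
- valve2: As valve1.
- valve3: As valve1.
- crystal: Loose copper crystal holder, 24 x 34 mm, 34 mm tall, black top. Origin at the centre of its underside. Bystander.
- morse_key: Loose morse key on a black bakelite base, 140 x 75 mm, 54 mm tall, 0.9 kg. Origin at the centre of its underside. Bystander.
Mind the look-alikes: they are no part of the job. What is shaped like the part that bears bung_mid but purple is not meant.

How it is judged:
By the outcome, as a careful person would: the job done as asked, in the order asked, and still so for the second after the job is handed in, with the robot touching nothing.
It also fails if it takes over 48 s, if anything falls off the work surface, if the arm or the gripper's body presses on something with over 40 N, if the wrist force passes 120 N, or if a joint passes its speed limit or range.

### The arm

A 6-joint arm with a two-finger parallel gripper is mounted at the origin on the work surface. World frame = base frame: x ahead of the robot, y to its left, z up, the work surface at z = 0. Lengths are in m, angles in rad, forces in N, time in s.
With the tool pointing down it reaches from about 0.225 to 0.875 m from the base axis. Payload 3.4 kg.
Tool frame: the origin (TCP) lies midway between the tips of the shut fingers; the grasp point (between the pads) lies 19 mm behind it; z points along the fingers, x is the direction in which the jaws open and shut, and the axes are right-handed (so a half turn about z gives the same grasp; the last joint's range is limited). The gripper opens to 85 mm and grips with 20 to 120 N. Pads are 22 mm wide; open, the fingers measure 114 mm over their backs; the gripper's body (76 mm by 85 mm) begins 54 mm behind the grasp point. The pads swing forward as they close: fully open they stand 13 mm farther back than shut.
Start: joints at [-1.43, 0.276, 1.505, -0, 1.361, -0.121], TCP at [0.149, -0.555, 0.202] pointing down, gripper open.
Joint ranges: [-2.89, 2.89], [-0.75, 2.08], [0.22, 2.7], [-1.18, 4.32], [0.11, 2.71], [-2.7, 2.7]. Speed limits (rad/s): [2.57, 2.57, 3.14, 3.14, 3.14, 3.14].

### API

Orientations are given as a unit quaternion [w, x, y, z].
In Python, from cell import * gives the robot as it stands.
- The arm moves only by the tool step_arm, never from a script. Its argument "moves" is a list of rows, each an object of numbers: "ax", "ay", "az": the turn, a rotation vector about the tool's x, y, z in rad; "dx", "dy", "dz": the shift along the tool's x, y, z in m; "claw": the finger opening in m, from 0 to 0.0854. In form: [{"ax": .., "ay": .., "az": .., "dx": .., "dy": .., "dz": .., "claw": ..}, ...]. A call has 1 to 20 rows; each row shifts and turns the pose as measured when the row begins, along the tool's axes as they then stand; what a row does not reach is not made up. A row lasts 1/10 s, in which the tool goes at most 50 mm and 8.59 degrees, less where a joint would pass 70% of its speed; a pose out of reach is approached as far as the arm can. A call with a gripper value outside its range is refused whole. The fingers move at their own pace and stop on an object; the grip force is fixed at half the most. Time passes only in rows, so rows that do not move let the fingers close. It gives the time, the measured TCP pose, the force and the opening at its end, in the units of the state.
- state(): the state, without advancing time (a new reading comes with each control period).
- get_image(name): name is "scene" or "top"; returns a dict with "image" (420x560x3 uint8, red, green, blue), "fov_y" (degrees; the focal length in pixels is half the picture's height over the tangent of half this angle, whatever the lens; pixels are square), "cx", "cy" (the principal point, pixels), "R" (3x3) and "t" (3): a world point X has camera coordinates R X + t. Camera axes: x right, y down, z forward; pixel columns grow to the right and rows downward; lengths in m; the calibration is good to about 2 mm. A picture is of the moment at which its call begins. There is no depth.
- close_job(): hands the job in, once; it reports no verdict.
The state is a dict: "time_s": time; "q": joint angles; "dq": joint speeds; "effort": joint torques, N m; "tool_pos": TCP position; "orientation": TCP orientation; "force": force on the tool from outside, world axes, zero at the start; "wrist_torque": the same for the moment, N m; "grip_width": finger opening in m.
Only numpy, scipy, OpenCV 4.12 (cv2) and the standard library are available. Lean on these libraries where they do the work, as an engineer would, in place of code of your own. Each camera call takes 0.05 s, during which the arm holds its last target.

## Working session

There is one attempt and no reset: what is moved stays moved. The work goes in short steps, Python scripts to look and compute and a tool call to move; the robot and the scene stay as the last step left them, time stands still between calls to the robot, and variables do not carry over. Pictures are saved under pics/ and viewed, and the job is handed in when it is done.

Besides the shell and the picture viewer there is one more tool, called after "Emit:" by a JSON object that holds its "method" and its "body". step_arm: Moves the arm, as the interface text tells. Its arguments: {"type":"object","properties":{"moves":{"type":"array"}},"required":["moves"]}

```bash
ls; mkdir -p pics
python3 - <<'E'
from cell import *
import cv2,pickle
for n in("scene","top"):
    d=get_image(n); pickle.dump(d,open(n+"0.pkl","wb"))
    cv2.imwrite(f"pics/{n}0.png",d["image"][:,:,::-1]); print(n,d["fov_y"],d["cx"],d["cy"],d["R"],d["t"])
print(state())
E
```

```text
pics
scene 52.97713504967138 283.95526452865704 205.71433523397843 [[-0.69116366  0.72252005 -0.01604888]
 [ 0.61087104  0.57220567 -0.54719032]
 [-0.38617272 -0.38800186 -0.83685434]] [ 0.41462135 -0.28815733  1.21678384]
top 55.331299234399644 280.7441310953107 213.27727964786502 [[-0.00145486 -0.99999801 -0.00136614]
 [-0.99396664  0.00159592 -0.10967116]
 [ 0.10967312  0.00119835 -0.99396699]] [1.00177752e-03 5.82524652e-01 1.06487374e+00]
{'time_s': 0.1, 'q': array([-1.43002164e+00,  2.76512612e-01,  1.50597706e+00, -5.17395161e-05,
        1.36069882e+00, -1.20995591e-01]), 'dq': array([-0.00051031, -0.00149547, -0.0011622 , -0.00153082,  0.00011713,
       -0.00098169]), 'effort': array([ 1.22059042e-03, -4.17700589e+01, -2.46405441e+01, -1.51566310e-04,
        5.83601097e-03, -3.73388744e-06]), 'tool_pos': array([ 0.1487113 , -0.55491413,  0.20164891]), 'orientation': array([-5.40541583e-04,  7.93347522e-01, -6.08768488e-01, -5.87474031e-04]), 'force': array([ 0.49004883, -0.69632682, -0.57895118]), 'wrist_torque': array([ 0.00545655,  0.01615972, -0.02647273]), 'grip_width': 0.08523211666959417}
```

View pics/scene0.png

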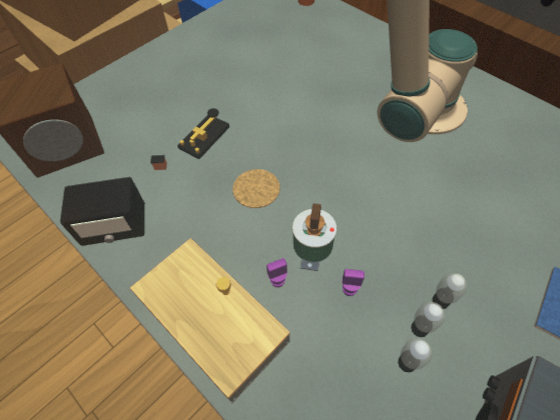

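View pics/top0.png

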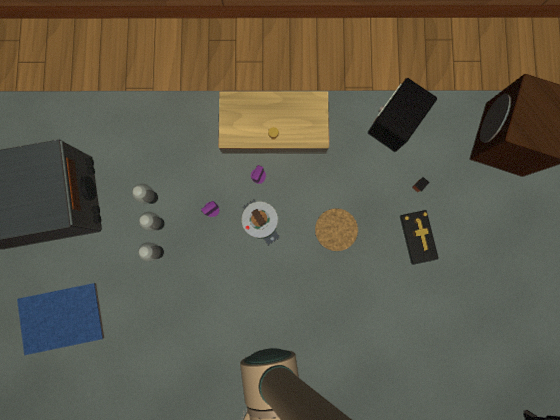

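Candidates: the brown bung in the pot (scene 315,220 / top 260,218), two purple look-alikes (scene 277,270 and 352,282 / top 258,174 and 210,209), and a yellow knob on the board (scene 223,286). By the description I want the brown one in the pot. Next, a close crop to check.

Run:
```python
import cv2,pickle,numpy as np
for n,(x,y,w,h) in {"scene":(275,190,80,90),"top":(225,190,80,65)}.items():
    im=pickle.load(open(n+"0.pkl","rb"))["image"][y:y+h,x:x+w,::-1]
    k=6 if n=="scene" else 9
    im=cv2.resize(im,None,fx=k,fy=k,interpolation=cv2.INTER_CUBIC)
    for i in range(0,w,10): cv2.putText(im,str(x+i),(i*k,10),0,.35,(255,255,255)); cv2.line(im,(i*k,0),(i*k,h*k),(90,90,90),1) if n else 0
    for i in range(0,h,10): cv2.putText(im,str(y+i),(0,i*k),0,.35,(255,255,255)); cv2.line(im,(0,i*k),(w*k,i*k),(90,90,90),1)
    cv2.imwrite(f"pics/{n}_crop.png",im)
```

```text
(no output)
```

View pics/scene_crop.png

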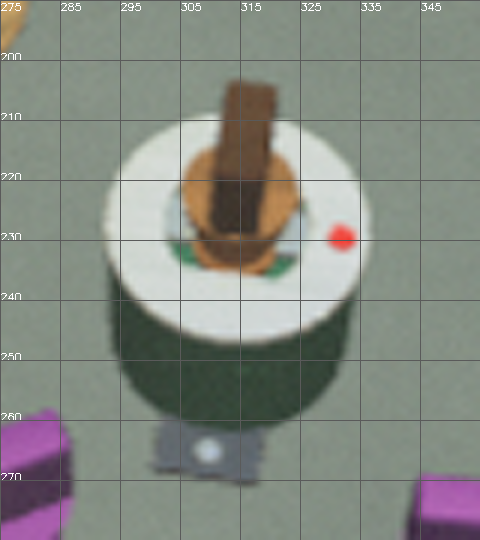

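View pics/top_crop.png

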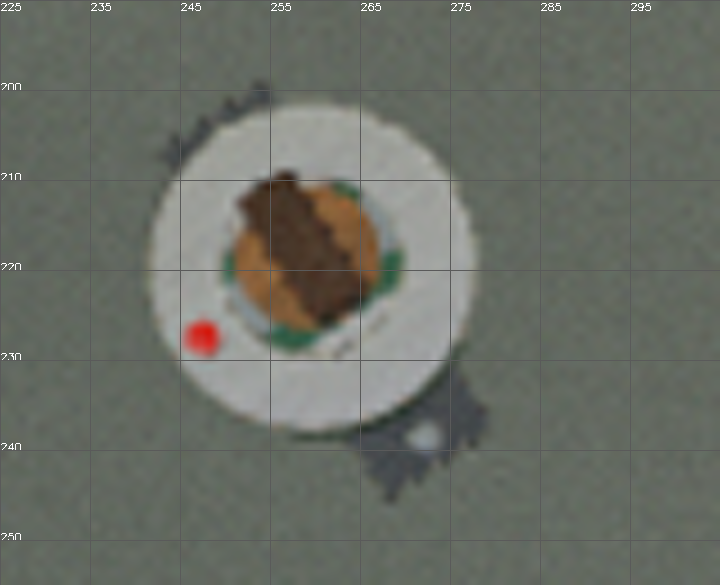

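```bash
cat > h.py <<'E'
import numpy as np,pickle
from scipy.spatial.transform import Rotation as Ro
def cam(d):
    f=d["image"].shape[0]/2/np.tan(np.radians(d["fov_y"])/2); return f,np.array(d["R"]),np.array(d["t"])
def proj(d,X):
    f,R,t=cam(d); c=np.atleast_2d(X)@R.T+t
    return c[:,:2]/c[:,2:]*f+[d["cx"],d["cy"]]
def back(d,uv,z):
    f,R,t=cam(d); uv=np.atleast_2d(uv).astype(float)
    r=np.c_[(uv-[d["cx"],d["cy"]])/f,np.ones(len(uv))]@R; o=-R.T@t
    return o+r*((z-o[2])/r[:,2])[:,None]
E
python3 - <<'E'
from h import *
import cv2
D={n:pickle.load(open(n+"0.pkl","rb")) for n in("scene","top")}
# pixel centre convention: resized coords (u+.5)*k-.5 
def big(n,x,y):
    k,ox,oy={"scene":(6,275,190),"top":(9,225,190)}[n]; return [(x+.5)/k-.5+ox,(y+.5)/k-.5+oy]
def seg(n,mask,box):
    x,y,w,h=box; m=np.zeros(mask.shape,np.uint8); m[y:y+h,x:x+w]=mask[y:y+h,x:x+w]
    nn,l,s,c=cv2.connectedComponentsWithStats(m); i=1+np.argmax(s[1:,4]); m=(l==i).astype(np.uint8)
    cs,_=cv2.findContours(m,cv2.RETR_EXTERNAL,cv2.CHAIN_APPROX_NONE); return cs[0][:,0,:].astype(float)
for n,rb,mb in(("scene",(285,195,60,58),(225,160,65,55)),("top",(235,195,50,50),(305,200,65,60))):
    d=D[n]; im=d["image"].astype(int)
    c=seg(n,((im.min(2)>130 if n=="top" else im.min(2)>165)).astype(np.uint8),rb)
    P=back(d,c,.08)[:,:2].astype(np.float32); (cx,cy),r=cv2.minEnclosingCircle(P)
    h=cv2.convexHull(P)[:,0]; e=cv2.fitEllipse(h); print(n,"rim",cx,cy,r,e)
    dot={"scene":big("scene",342,238),"top":big("top",203,338)}[n]; q=back(d,dot,.08)[0]; print("dot",dot,q, np.hypot(q[0]-e[0][0],q[1]-e[0][1]), np.degrees(np.arctan2(q[1]-e[0][1],q[0]-e[0][0])))
    c=seg(n,((im[:,:,0]-im[:,:,2])>35).astype(np.uint8),mb)
    P=back(d,c,.004)[:,:2].astype(np.float32); print("mat",cv2.fitEllipse(cv2.convexHull(P)))
d=D["top"]
print("handle top", back(d,[big("top",*p) for p in((290,172),(240,206),(318,325),(365,288))],.144))
print("purple/valves/crystal etc top", back(d,[(258,174),(210,209),(145,193),(150,221),(150,252),(420,185)],.05))
E
```

```text
scene rim 0.5636341571807861 0.057093068957328796 0.047756683081388474 ((0.5638797879219055, 0.05738721415400505), (0.09327159076929092, 0.0947112888097763), 36.20741271972656)
dot [331.5833333333333, 229.25] [0.54288634 0.08892244 0.08      ] 0.03788396776079485 123.65227125178893
mat ((0.542635977268219, -0.15269406139850616), (0.11863306909799576, 0.11987471580505371), 135.37484741210938)
top rim 0.5622257590293884 0.0563543364405632 0.047169167548418045 ((0.5618335604667664, 0.056272733956575394), (0.09215251356363297, 0.09312214702367783), 43.686851501464844)
dot [247.11111111111111, 227.11111111111111] [0.54107336 0.08782919 0.08      ] 0.037772950555841324 123.33991072598063
mat ((0.5405228734016418, -0.15431515872478485), (0.11825532466173172, 0.1192849799990654), 105.56449127197266)
handle top [[0.58167988 0.05892779 0.144     ]
 [0.57234803 0.07253653 0.144     ]
 [0.5397286  0.05109393 0.144     ]
 [0.54981456 0.0383327  0.144     ]]
purple/valves/crystal etc top [[ 0.68824102  0.06186269  0.05      ]
 [ 0.59245637  0.1908744   0.05      ]
 [ 0.636412    0.3678264   0.05      ]
 [ 0.56021797  0.35165521  0.05      ]
 [ 0.4772421   0.34880457  0.05      ]
 [ 0.65712132 -0.37783589  0.05      ]]
```

Checked: the brown block sits in the pot with the hole, jaws and red dot. Pot axis is at about (0.563, 0.057), red dot bearing 123.5°, mat centre about (0.5415, -0.1535). The handle runs at about 33°, as expected.

```bash
cat >> h.py <<'E'
POT=np.array([.5628,.0568,0]); YAW=np.radians(33.5)
PX=np.array([np.cos(YAW),np.sin(YAW),0]); PY=np.array([-np.sin(YAW),np.cos(YAW),0]); Z=np.array([0,0,1.])
MAT=np.array([.5415,-.1535,.004])
def Rtool(a): # lean a towards dot
    zt=-(np.sin(a)*PY+np.cos(a)*Z); yt=-PX; return np.c_[np.cross(yt,zt),yt,zt]
def pose(a,r,hT): # lean a, foot raised r (m), bung height of the TCP
    h0=(.0235-r)/np.cos(a)
    p=POT+[0,0,.0765]+(hT-h0)*(np.sin(a)*PY+np.cos(a)*Z); return p,Rtool(a)
def cur(s):
    q=s["orientation"]; return np.array(s["tool_pos"]),Ro.from_quat([q[1],q[2],q[3],q[0]]).as_matrix()
def rows(p0,R0,targets):
    for p,R in targets:
        d=R0.T@(p-p0); w=Ro.from_matrix(R0.T@R).as_rotvec()
        print("  ".join(f"{k}={v:.4f}" for k,v in zip(("dx","dy","dz","ax","ay","az"),[*d,*w]) if abs(v)>2e-4)); p0,R0=p,R
E
python3 - <<'E'
from h import *; from cell import state
p,R=cur(state()); Rt=Rtool(0)
print(Ro.from_matrix(R.T@Rt).as_rotvec())
rows(p,R,[(p,Rt),(np.array([*POT[:2],.21]),Rt)])
E
```

```text
[-0.00039792  0.00155344 -0.32290413]
ax=-0.0004  ay=0.0016  az=-0.3229
dx=-0.2815  dy=-0.6829  dz=-0.0084
```

Emit:
{"method": "step_arm", "body": {"moves": [{"az":-0.108},{"az":-0.108},{"az":-0.107},{"dx":-0.0166,"dy":-0.04},{"dx":-0.0166,"dy":-0.04},{"dx":-0.0166,"dy":-0.04},{"dx":-0.0166,"dy":-0.04},{"dx":-0.0166,"dy":-0.04},{"dx":-0.0166,"dy":-0.04},{"dx":-0.0166,"dy":-0.04},{"dx":-0.0166,"dy":-0.04},{"dx":-0.0166,"dy":-0.04},{"dx":-0.0166,"dy":-0.04},{"dx":-0.0166,"dy":-0.04},{"dx":-0.0166,"dy":-0.04},{"dx":-0.0166,"dy":-0.04}]}}

```text
schema error: expected keys ax, ay, az, dx, dy, dz, claw
```

Run:
```python
from h import *; from cell import state
s=state();p,R=cur(s); Rt=Rtool(0); print(p,s["time_s"],s["q"])
rows(p,R,[(p,Rt),(np.array([*POT[:2],.21]),Rt)])
```

```text
[ 0.1487113  -0.55491413  0.20164891] 0.1 [-1.43002164e+00  2.76512612e-01  1.50597706e+00 -5.17395161e-05
  1.36069882e+00 -1.20995591e-01]
ax=-0.0004  ay=0.0016  az=-0.3229
dx=-0.2815  dy=-0.6829  dz=-0.0084
```

All keys are needed in every row.

Emit:
{"method": "step_arm", "body": {"moves": [{"ax":0,"ay":0,"az":-0.108,"dx":0,"dy":0,"dz":0,"claw":0.085},{"ax":0,"ay":0,"az":-0.108,"dx":0,"dy":0,"dz":0,"claw":0.085},{"ax":0,"ay":0,"az":-0.107,"dx":0,"dy":0,"dz":0,"claw":0.085},{"ax":0,"ay":0,"az":0,"dx":-0.0166,"dy":-0.04,"dz":0,"claw":0.085},{"ax":0,"ay":0,"az":0,"dx":-0.0166,"dy":-0.04,"dz":0,"claw":0.085},{"ax":0,"ay":0,"az":0,"dx":-0.0166,"dy":-0.04,"dz":0,"claw":0.085},{"ax":0,"ay":0,"az":0,"dx":-0.0166,"dy":-0.04,"dz":0,"claw":0.085},{"ax":0,"ay":0,"az":0,"dx":-0.0166,"dy":-0.04,"dz":0,"claw":0.085},{"ax":0,"ay":0,"az":0,"dx":-0.0166,"dy":-0.04,"dz":0,"claw":0.085},{"ax":0,"ay":0,"az":0,"dx":-0.0166,"dy":-0.04,"dz":0,"claw":0.085},{"ax":0,"ay":0,"az":0,"dx":-0.0166,"dy":-0.04,"dz":0,"claw":0.085},{"ax":0,"ay":0,"az":0,"dx":-0.0166,"dy":-0.04,"dz":0,"claw":0.085},{"ax":0,"ay":0,"az":0,"dx":-0.0166,"dy":-0.04,"dz":0,"claw":0.085},{"ax":0,"ay":0,"az":0,"dx":-0.0166,"dy":-0.04,"dz":0,"claw":0.085},{"ax":0,"ay":0,"az":0,"dx":-0.0166,"dy":-0.04,"dz":0,"claw":0.085}]}}

```text
time_s: 1.6
tool_pos: [0.4395, -0.1068, 0.1972]
orientation: [-0.003, 0.881, -0.473, -0.003]
force: [1.1, -0.5, 0.5]
grip_width: 0.085
```

```bash
cat > st.py <<'E'
from h import *; from cell import state
s=state();p,R=cur(s); Rt=Rtool(0); print(p,s["time_s"],s["q"].round(2),s["grip_width"])
rows(p,R,[(p,Rt),(np.array([*POT[:2],.21]),Rt)])
E
python3 st.py
```

```text
[ 0.4395278  -0.10682051  0.19722542] 1.6 [-0.4   0.1   1.75  0.01  1.3   0.58] 0.08499688161486336
ax=-0.0021  ay=0.0090  az=0.0017
dx=-0.0684  dy=-0.1931  dz=-0.0128
```

Emit:
{"method": "step_arm", "body": {"moves": [{"ax":-0.001,"ay":0.004,"az":0,"dx":-0.0137,"dy":-0.0386,"dz":-0.002,"claw":0.085},{"ax":-0.001,"ay":0.004,"az":0,"dx":-0.0137,"dy":-0.0386,"dz":-0.002,"claw":0.085},{"ax":0,"ay":0,"az":0,"dx":-0.0137,"dy":-0.0386,"dz":-0.002,"claw":0.085},{"ax":0,"ay":0,"az":0,"dx":-0.0137,"dy":-0.0386,"dz":-0.002,"claw":0.085},{"ax":0,"ay":0,"az":0,"dx":-0.0137,"dy":-0.0386,"dz":-0.002,"claw":0.085},{"ax":0,"ay":0,"az":0,"dx":0,"dy":0,"dz":0,"claw":0.085},{"ax":0,"ay":0,"az":0,"dx":0,"dy":0,"dz":0,"claw":0.085}]}}

```text
time_s: 2.3
tool_pos: [0.5666, 0.0709, 0.2045]
orientation: [0.0, 0.883, -0.469, -0.002]
force: [-0.7, 0.1, -0.1]
grip_width: 0.085
```

```bash
cat >> st.py <<'E'
print("to grasp"); rows(p,R,[pose(0,0,.057)])
E
python3 st.py
```

```text
[0.56658327 0.07091358 0.20448887] 2.3 [0.   0.27 1.51 0.   1.37 0.98] 0.08504700254916604
ax=0.0024  ay=0.0038  az=0.0105
dx=0.0097  dy=0.0109  dz=-0.0055
to grasp
dx=0.0099  dy=0.0108  dz=0.0945  ax=0.0024  ay=0.0038  az=0.0105
```

Emit:
{"method": "step_arm", "body": {"moves": [{"ax":0.002,"ay":0.004,"az":0.0105,"dx":0.0099,"dy":0.0108,"dz":0.01,"claw":0.085},{"ax":0,"ay":0,"az":0,"dx":0,"dy":0,"dz":0.02,"claw":0.085},{"ax":0,"ay":0,"az":0,"dx":0,"dy":0,"dz":0.015,"claw":0.085},{"ax":0,"ay":0,"az":0,"dx":0,"dy":0,"dz":0,"claw":0.085},{"ax":0,"ay":0,"az":0,"dx":0,"dy":0,"dz":0,"claw":0.085}]}}

```text
time_s: 2.8
tool_pos: [0.5595, 0.0522, 0.1579]
orientation: [0.002, 0.88, -0.475, -0.001]
force: [-0.5, -0.1, -0.4]
grip_width: 0.0855
```

```bash
python3 st.py
cat > shot.py <<'E'
import sys,cv2; from h import *; from cell import get_image
tag=sys.argv[1]
ims=[]
for n,b in (("scene",list(map(int,sys.argv[2:6]))),("top",list(map(int,sys.argv[6:10])))):
    d=get_image(n); pickle.dump(d,open(f"{n}_{tag}.pkl","wb")); x,y,w,h=b
    im=cv2.resize(d["image"][y:y+h,x:x+w,::-1],(400,int(400*h/w)),interpolation=cv2.INTER_CUBIC); ims.append(im)
H=max(i.shape[0] for i in ims)
cv2.imwrite(f"pics/{tag}.png",np.hstack([cv2.copyMakeBorder(i,0,H-i.shape[0],0,0,0) for i in ims]))
E
python3 shot.py pre 265 140 100 120 210 170 100 100
```

```text
[0.55953028 0.05216608 0.15785682] 2.8 [-0.03  0.29  1.6  -0.    1.25  0.96] 0.08551277594084337
ax=0.0037  az=-0.0040
dx=-0.0021  dy=-0.0053  dz=-0.0521
to grasp
dx=-0.0021  dy=-0.0055  dz=0.0478  ax=0.0037  az=-0.0040
```

View pics/pre.png

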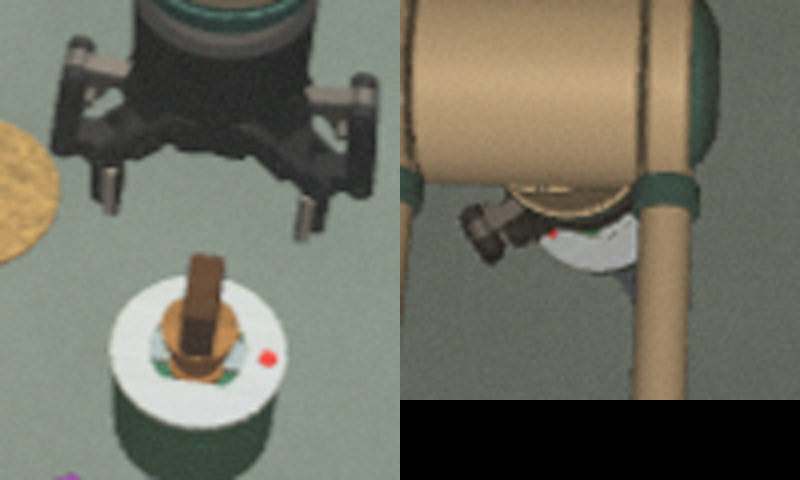

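The open fingers straddle the handle left and right (scene crop about 110,200 and 305,225), in line with the dot. Going down.

Emit:
{"method": "step_arm", "body": {"moves": [{"ax":0.003,"ay":0,"az":-0.004,"dx":-0.0021,"dy":-0.005,"dz":0.008,"claw":0.085},{"ax":0,"ay":0,"az":0,"dx":0,"dy":0,"dz":0.012,"claw":0.085},{"ax":0,"ay":0,"az":0,"dx":0,"dy":0,"dz":0.01,"claw":0.085},{"ax":0,"ay":0,"az":0,"dx":0,"dy":0,"dz":0.006,"claw":0.085},{"ax":0,"ay":0,"az":0,"dx":0,"dy":0,"dz":0,"claw":0.085},{"ax":0,"ay":0,"az":0,"dx":0,"dy":0,"dz":0,"claw":0.085}]}}

```text
time_s: 3.5
tool_pos: [0.564, 0.0574, 0.1202]
orientation: [-0.001, 0.881, -0.473, 0.001]
force: [-0.1, -0.1, 0.2]
grip_width: 0.085
```

```bash
python3 st.py
```

```text
[0.56398358 0.05738338 0.12024916] 3.5 [-0.02  0.32  1.65 -0.    1.16  0.96] 0.08496049749318435
ax=-0.0021  ay=-0.0016  az=0.0010
dy=0.0013  dz=-0.0898
to grasp
dy=0.0013  dz=0.0102  ax=-0.0021  ay=-0.0016  az=0.0010
```

Emit:
{"method": "step_arm", "body": {"moves": [{"ax":-0.002,"ay":-0.0015,"az":0.001,"dx":0,"dy":0.001,"dz":0.005,"claw":0.085},{"ax":0,"ay":0,"az":0,"dx":0,"dy":0,"dz":0.003,"claw":0.085},{"ax":0,"ay":0,"az":0,"dx":0,"dy":0,"dz":0,"claw":0.04},{"ax":0,"ay":0,"az":0,"dx":0,"dy":0,"dz":0,"claw":0.03},{"ax":0,"ay":0,"az":0,"dx":0,"dy":0,"dz":0,"claw":0.03}]}}

```text
time_s: 4.0
tool_pos: [0.5637, 0.0568, 0.1122]
orientation: [-0.0, 0.881, -0.473, 0.001]
force: [-0.9, -0.1, -0.1]
grip_width: 0.0437
```

```bash
python3 st.py;python3 shot.py g1 265 140 100 120 210 170 100 100
```

```text
[0.56373858 0.05675992 0.11221478] 4.0 [-0.02  0.33  1.67 -0.    1.15  0.96] 0.04367413124772526
ax=-0.0011  ay=-0.0009
dx=-0.0006  dy=0.0008  dz=-0.0978
to grasp
dx=-0.0006  dy=0.0008  dz=0.0022  ax=-0.0011  ay=-0.0009
```

View pics/g1.png

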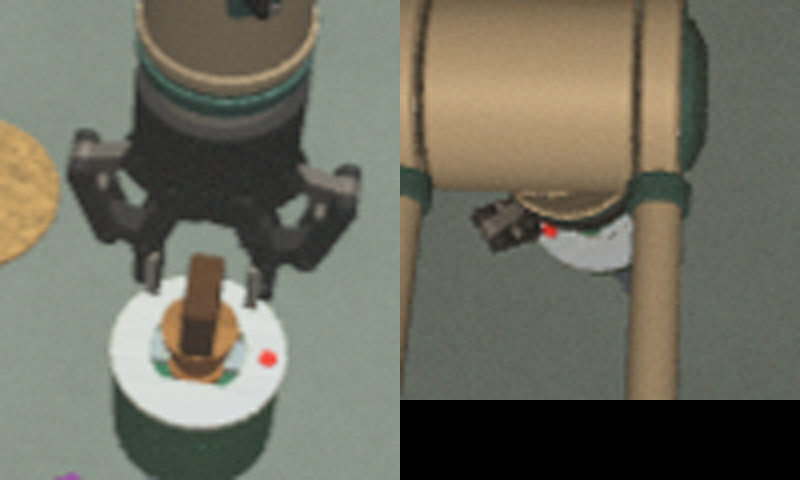

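The fingers are centred on either side of the handle. Closing.

Emit:
{"method": "step_arm", "body": {"moves": [{"ax":0,"ay":0,"az":0,"dx":0,"dy":0.0008,"dz":0.001,"claw":0.02},{"ax":0,"ay":0,"az":0,"dx":0,"dy":0,"dz":0,"claw":0.0},{"ax":0,"ay":0,"az":0,"dx":0,"dy":0,"dz":0,"claw":0.0},{"ax":0,"ay":0,"az":0,"dx":0,"dy":0,"dz":0,"claw":0.0},{"ax":0,"ay":0,"az":0,"dx":0,"dy":0,"dz":0,"claw":0.0}]}}

```text
time_s: 4.6
tool_pos: [0.5634, 0.0562, 0.1116]
orientation: [-0.001, 0.881, -0.473, 0.001]
force: [0.1, 0.0, 0.6]
grip_width: 0.015
```

```bash
python3 st.py;python3 shot.py g2 265 140 100 120 210 170 100 100; python3 -c "
from cell import *;s=state();print(s['force'],s['wrist_torque'])"
```

```text
[0.5633518  0.05624412 0.11164296] 4.6 [-0.02  0.33  1.67 -0.    1.14  0.96] 0.014976182825444823
ax=-0.0020  ay=-0.0015
dx=-0.0008  dz=-0.0984
to grasp
dx=-0.0008  dz=0.0016  ax=-0.0020  ay=-0.0015
[ 0.89212527 -0.06500493  0.77110676] [-0.00914342  0.07727878  0.00991256]
```

View pics/g2.png

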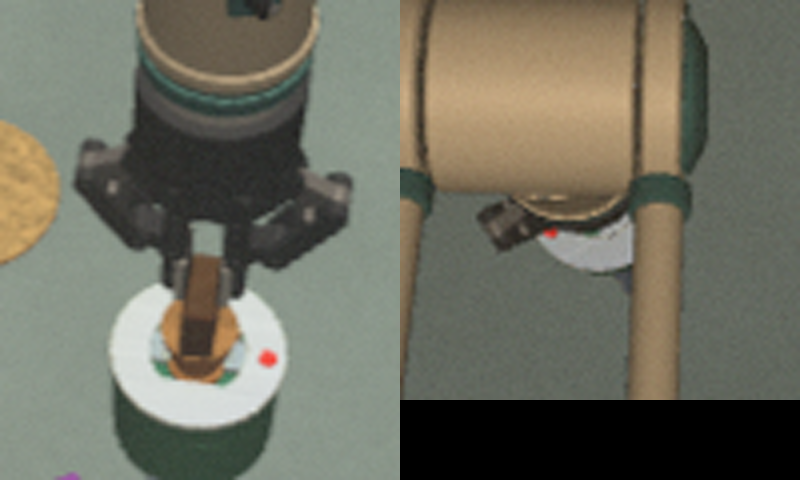

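Gripped (15 mm with soft pads), force about 0. Planning the first lean.

```bash
sed -i 's/^POT=.*/POT=np.array([.5632,.0564,0]); HT=.0586; YAW=np.radians(33.5)/;s/YAW=np.radians(33.5); YAW/YAW/' h.py; sed -n 13,14p h.py
cat > go.py <<'E'
import sys; from h import *; from cell import state
# args: a1 r1(mm) n ; reports present lean / raise, then the rows
s=state();p,R=cur(s); ax=-R[:,2]; a=np.arctan2(ax@PY,ax[2]); foot=p-HT*ax; d=foot-POT
jaw=p+ax*((.0765-p[2])/ax[2])-POT
print(f"t {s['time_s']:.1f} lean {a:.3f} sidelean {ax@PX:.3f} foot raise {1e3*(d[2]-.053):.1f} axis at jaw y {1e3*jaw@PY:.1f} x {1e3*jaw@PX:.1f} mm force pot-xyz {s['force']@PX:.1f} {s['force']@PY:.1f} {s['force'][2]:.1f} tq {np.linalg.norm(s['wrist_torque']):.2f} grip {s['grip_width']:.4f}")
if len(sys.argv)>1:
    a1,r1,n=float(sys.argv[1]),float(sys.argv[2])/1e3,int(sys.argv[3]); r0=d[2]-.053
    rows(p,R,[pose(a+(a1-a)*k/n,r0+(r1-r0)*k/n,HT) for k in range(1,n+1)])
E
python3 go.py 0.16 2.5 4
```

```text
PX=np.array([np.cos(YAW),np.sin(YAW),0]); PY=np.array([-np.sin(YAW),np.cos(YAW),0]); Z=np.array([0,0,1.])
MAT=np.array([.5415,-.1535,.004])
t 4.7 lean 0.002 sidelean -0.002 foot raise 0.1 axis at jaw y -0.3 x 0.1 mm force pot-xyz 0.7 -0.5 0.8 tq 0.08 grip 0.0153
dx=-0.0017  dz=-0.0006  ax=-0.0021  ay=0.0396
dx=-0.0014  dz=-0.0005  ay=0.0396
dx=-0.0015  dz=-0.0005  ay=0.0396
dx=-0.0015  dz=-0.0005  ay=0.0396
```

Emit:
{"method": "step_arm", "body": {"moves": [{"ax":-0.002,"ay":0.04,"az":0,"dx":-0.0016,"dy":0,"dz":-0.0006,"claw":0},{"ax":0,"ay":0.04,"az":0,"dx":-0.0015,"dy":0,"dz":-0.0005,"claw":0},{"ax":0,"ay":0.04,"az":0,"dx":-0.0015,"dy":0,"dz":-0.0005,"claw":0}]}}

```text
time_s: 5.0
tool_pos: [0.5613, 0.0592, 0.1126]
orientation: [0.029, 0.878, -0.474, 0.054]
force: [-0.2, 0.4, -0.2]
grip_width: 0.0151
```

```bash
python3 go.py 0.2 3.3 3
```

```text
t 5.0 lean 0.124 sidelean 0.001 foot raise 1.4 axis at jaw y -1.1 x -0.1 mm force pot-xyz 0.1 0.4 -0.2 tq 0.18 grip 0.0151
dx=-0.0021  dz=-0.0007  ax=0.0007  ay=0.0254  az=-0.0039
dx=-0.0010  dz=-0.0005  ay=0.0254
dx=-0.0010  dz=-0.0005  ay=0.0254
```

Emit:
{"method": "step_arm", "body": {"moves": [{"ax":0,"ay":0.035,"az":-0.004,"dx":-0.0022,"dy":0,"dz":-0.0008,"claw":0},{"ax":0,"ay":0.035,"az":0,"dx":-0.0015,"dy":0,"dz":-0.0007,"claw":0},{"ax":0,"ay":0.035,"az":0,"dx":-0.0015,"dy":0,"dz":-0.0007,"claw":0}]}}

```text
time_s: 5.3
tool_pos: [0.5577, 0.0634, 0.1129]
orientation: [0.056, 0.875, -0.47, 0.102]
force: [2.6, -3.4, -7.5]
grip_width: 0.015
```

```bash
python3 go.py 0.32 5.3 3
```

```text
t 5.3 lean 0.233 sidelean 0.002 foot raise 2.9 axis at jaw y 0.3 x -0.8 mm force pot-xyz 0.3 -4.3 -7.5 tq 0.30 grip 0.0150
dx=-0.0009  dy=-0.0007  dz=-0.0006  ax=0.0018  ay=0.0290  az=0.0009
dx=-0.0011  dz=-0.0006  ay=0.0290
dx=-0.0011  dz=-0.0006  ay=0.0290
```

Emit:
{"method": "step_arm", "body": {"moves": [{"ax":0.002,"ay":0.03,"az":0.001,"dx":-0.001,"dy":-0.0006,"dz":-0.0006,"claw":0},{"ax":0,"ay":0.03,"az":0,"dx":-0.0011,"dy":0,"dz":-0.0006,"claw":0},{"ax":0,"ay":0.03,"az":0,"dx":-0.0011,"dy":0,"dz":-0.0006,"claw":0}]}}

```text
time_s: 5.6
tool_pos: [0.5563, 0.0659, 0.1127]
orientation: [0.078, 0.869, -0.467, 0.144]
force: [-0.4, 0.4, -0.4]
grip_width: 0.0147
```

```bash
python3 go.py 0.33 6 2
```

```text
t 5.6 lean 0.328 sidelean 0.001 foot raise 4.2 axis at jaw y -0.6 x -0.6 mm force pot-xyz -0.1 0.6 -0.4 tq 0.32 grip 0.0147
dx=-0.0006  dy=-0.0005  dz=-0.0011  ax=0.0009  ay=0.0009  az=0.0011
dz=-0.0009  ay=0.0009
```

Emit:
{"method": "step_arm", "body": {"moves": [{"ax":0.001,"ay":0,"az":0.001,"dx":-0.0005,"dy":-0.0005,"dz":-0.001,"claw":0},{"ax":0,"ay":0,"az":0,"dx":0,"dy":0,"dz":-0.001,"claw":0}]}}

```text
time_s: 5.8
tool_pos: [0.5546, 0.0674, 0.1127]
orientation: [0.078, 0.87, -0.466, 0.143]
force: [2.5, -1.3, -6.4]
grip_width: 0.0151
```

```bash
python3 go.py 0.33 9 3; python3 shot.py l1 275 175 80 80 210 170 100 100
```

```text
t 5.8 lean 0.327 sidelean 0.003 foot raise 4.2 axis at jaw y 1.6 x -1.2 mm force pot-xyz 1.4 -2.4 -6.4 tq 0.23 grip 0.0151
dx=0.0015  dy=-0.0011  dz=-0.0012  ax=0.0026  ay=0.0011  az=0.0029
dz=-0.0017  ay=0.0011
dz=-0.0017  ay=0.0011
```

View pics/l1.png

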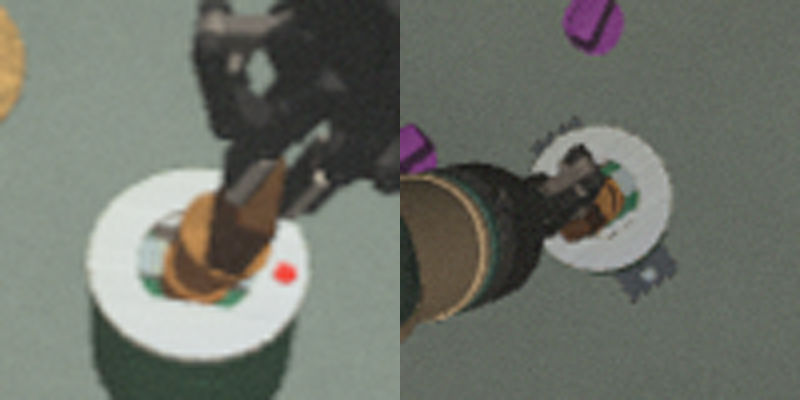

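The bung leans with the tool towards the red dot (scene crop about 230,230, dot at 285,272). Now the rise.

Emit:
{"method": "step_arm", "body": {"moves": [{"ax":0.002,"ay":0.001,"az":0.002,"dx":0.0015,"dy":-0.001,"dz":-0.0014,"claw":0},{"ax":0,"ay":0,"az":0,"dx":0,"dy":0,"dz":-0.0016,"claw":0},{"ax":0,"ay":0,"az":0,"dx":0,"dy":0,"dz":0,"claw":0}]}}

```text
time_s: 6.2
tool_pos: [0.5553, 0.0671, 0.1153]
orientation: [0.077, 0.869, -0.468, 0.142]
force: [0.8, 0.4, -1.3]
grip_width: 0.015
```

```bash
python3 go.py 0.33 9 2
```

```text
t 6.2 lean 0.325 sidelean 0.002 foot raise 6.7 axis at jaw y 0.2 x -0.8 mm force pot-xyz 0.9 -0.2 -1.3 tq 0.32 grip 0.0150
dy=-0.0007  dz=-0.0011  ax=0.0024  ay=0.0027  az=-0.0021
dz=-0.0012  ay=0.0027
```

Emit:
{"method": "step_arm", "body": {"moves": [{"ax":0.002,"ay":0.002,"az":-0.002,"dx":0,"dy":-0.0006,"dz":-0.0012,"claw":0},{"ax":0,"ay":0.002,"az":0,"dx":0,"dy":0,"dz":-0.0012,"claw":0},{"ax":0,"ay":0,"az":0,"dx":0,"dy":0,"dz":0,"claw":0}]}}

```text
time_s: 6.5
tool_pos: [0.555, 0.0677, 0.1176]
orientation: [0.078, 0.869, -0.467, 0.144]
force: [0.5, -0.6, -3.5]
grip_width: 0.0152
```

```bash
python3 go.py -0.33 14.3 15
```

```text
t 6.5 lean 0.329 sidelean 0.001 foot raise 9.1 axis at jaw y -0.1 x -0.7 mm force pot-xyz 0.1 -0.8 -3.5 tq 0.34 grip 0.0152
dx=0.0019  dy=-0.0006  dz=-0.0006  ax=0.0013  ay=-0.0439  az=-0.0003
dx=0.0020  dz=-0.0005  ay=-0.0439
dx=0.0020  dz=-0.0004  ay=-0.0439
dx=0.0020  dz=-0.0004  ay=-0.0439
dx=0.0020  dz=-0.0004  ay=-0.0439
dx=0.0020  dz=-0.0004  ay=-0.0439
dx=0.0020  dz=-0.0003  ay=-0.0439
dx=0.0021  dz=-0.0003  ay=-0.0439
dx=0.0021  dz=-0.0003  ay=-0.0439
dx=0.0021  dz=-0.0003  ay=-0.0439
dx=0.0021  dz=-0.0002  ay=-0.0439
dx=0.0021  dz=-0.0002  ay=-0.0439
dx=0.0021  dz=-0.0002  ay=-0.0439
dx=0.0021  ay=-0.0439
dx=0.0021  ay=-0.0439
```

Foot at 9.1 mm, lean 0.33, low force. Rocking the other way.

Emit:
{"method": "step_arm", "body": {"moves": [{"ax":0.001,"ay":-0.04,"az":0,"dx":0.0018,"dy":-0.0005,"dz":-0.0005,"claw":0},{"ax":0,"ay":-0.04,"az":0,"dx":0.0018,"dy":0,"dz":-0.0004,"claw":0},{"ax":0,"ay":-0.04,"az":0,"dx":0.0018,"dy":0,"dz":-0.0004,"claw":0}]}}

```text
time_s: 6.8
tool_pos: [0.5559, 0.0654, 0.119]
orientation: [0.049, 0.877, -0.469, 0.089]
force: [1.9, -1.7, -13.4]
grip_width: 0.0149
```

```bash
python3 go.py -0.33 14.3 12 | head -6
```

```text
t 6.8 lean 0.203 sidelean 0.002 foot raise 8.6 axis at jaw y 2.8 x -1.2 mm force pot-xyz 0.6 -2.4 -13.4 tq 0.35 grip 0.0149
dx=0.0047  dy=-0.0011  ax=0.0026  ay=-0.0444  az=0.0045
dx=0.0020  dz=-0.0005  ay=-0.0444
dx=0.0020  dz=-0.0005  ay=-0.0444
dx=0.0020  dz=-0.0005  ay=-0.0444
dx=0.0020  dz=-0.0004  ay=-0.0444
```

Emit:
{"method": "step_arm", "body": {"moves": [{"ax":0.002,"ay":-0.02,"az":0.004,"dx":0.0045,"dy":-0.001,"dz":0,"claw":0},{"ax":0,"ay":-0.03,"az":0,"dx":0.002,"dy":0,"dz":-0.0005,"claw":0}]}}

```text
time_s: 7.0
tool_pos: [0.5577, 0.0621, 0.1188]
orientation: [0.036, 0.878, -0.472, 0.063]
force: [-0.5, 1.3, -9.4]
grip_width: 0.0149
```

```bash
python3 go.py -0.33 14.3 10 | head -6
```

```text
t 7.0 lean 0.145 sidelean 0.004 foot raise 7.8 axis at jaw y 1.6 x -1.6 mm force pot-xyz 0.3 1.4 -9.4 tq 0.51 grip 0.0149
dx=0.0036  dy=-0.0014  dz=-0.0005  ax=0.0035  ay=-0.0475
dx=0.0021  dz=-0.0007  ay=-0.0475
dx=0.0021  dz=-0.0006  ay=-0.0475
dx=0.0022  dz=-0.0006  ay=-0.0475
dx=0.0022  dz=-0.0006  ay=-0.0475
```

Emit:
{"method": "step_arm", "body": {"moves": [{"ax":0.003,"ay":-0.04,"az":0,"dx":0.0035,"dy":-0.0014,"dz":-0.0014,"claw":0},{"ax":0,"ay":-0.04,"az":0,"dx":0.0022,"dy":0,"dz":-0.0012,"claw":0},{"ax":0,"ay":-0.04,"az":0,"dx":0.0022,"dy":0,"dz":-0.001,"claw":0}]}}

```text
time_s: 7.3
tool_pos: [0.5593, 0.0581, 0.1178]
orientation: [0.007, 0.881, -0.472, 0.005]
force: [3.5, -0.9, -16.1]
grip_width: 0.0151
```

```bash
python3 go.py -0.33 14.3 8 | head -6
```

```text
t 7.3 lean 0.015 sidelean 0.007 foot raise 6.3 axis at jaw y 2.9 x -2.6 mm force pot-xyz 2.4 -2.7 -16.1 tq 0.78 grip 0.0151
dx=0.0047  dy=-0.0023  dz=-0.0009  ax=0.0070  ay=-0.0431  az=0.0019
dx=0.0019  dz=-0.0009  ay=-0.0431
dx=0.0019  dz=-0.0009  ay=-0.0431
dx=0.0019  dz=-0.0009  ay=-0.0431
dx=0.0020  dz=-0.0009  ay=-0.0431
```

Row-by-row creep under load lost height (each row restarts from the measured pose), so the foot sank to 6 mm at lean 0. I'll not force it: lean back to the dot, then redo the reverse swing with larger steps and an upward bias.

```bash
python3 go.py 0.33 9.5 5; python3 shot.py l2 275 175 80 80 210 170 100 100
```

```text
t 7.3 lean 0.015 sidelean 0.007 foot raise 6.3 axis at jaw y 2.9 x -2.6 mm force pot-xyz 2.4 -2.7 -16.1 tq 0.78 grip 0.0151
dx=0.0003  dy=-0.0023  dz=-0.0005  ax=0.0069  ay=0.0630  az=0.0023
dx=-0.0027  dz=-0.0005  ay=0.0630
dx=-0.0027  dz=-0.0004  ay=0.0630
dx=-0.0027  dz=-0.0003  ay=0.0630
dx=-0.0028  dz=-0.0003  ay=0.0630
```

View pics/l2.png

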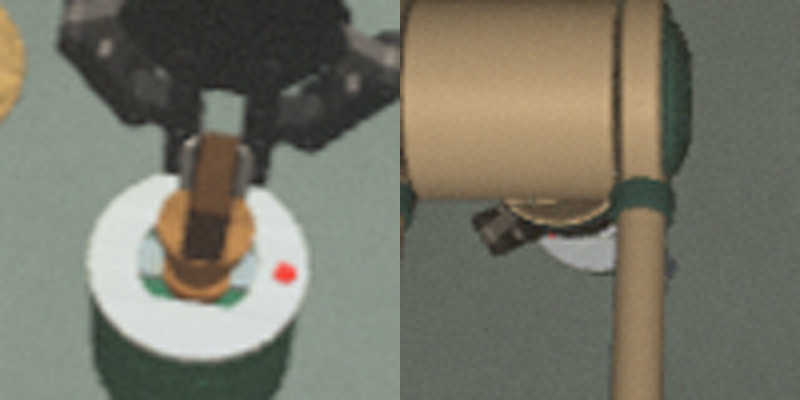

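Emit:
{"method": "step_arm", "body": {"moves": [{"ax":0.007,"ay":0.05,"az":0.002,"dx":0.0003,"dy":-0.0023,"dz":0,"claw":0},{"ax":0,"ay":0.065,"az":0,"dx":-0.0027,"dy":0,"dz":-0.0005,"claw":0},{"ax":0,"ay":0.065,"az":0,"dx":-0.0027,"dy":0,"dz":-0.0005,"claw":0},{"ax":0,"ay":0.065,"az":0,"dx":-0.0027,"dy":0,"dz":-0.0005,"claw":0}]}}

```text
time_s: 7.8
tool_pos: [0.5551, 0.0647, 0.1184]
orientation: [0.064, 0.871, -0.473, 0.116]
force: [2.5, -2.2, -12.0]
grip_width: 0.0148
```

```bash
python3 go.py 0.33 9 3
```

```text
t 7.8 lean 0.266 sidelean 0.005 foot raise 8.9 axis at jaw y 0.0 x -2.4 mm force pot-xyz 0.8 -3.2 -12.0 tq 0.32 grip 0.0148
dx=-0.0009  dy=-0.0022  ax=0.0049  ay=0.0214  az=-0.0089
dx=-0.0009  ay=0.0214
dx=-0.0009  ay=0.0214
```

Emit:
{"method": "step_arm", "body": {"moves": [{"ax":0.005,"ay":0.045,"az":-0.009,"dx":-0.0012,"dy":-0.003,"dz":0,"claw":0},{"ax":0,"ay":0.03,"az":0,"dx":-0.0012,"dy":0,"dz":0,"claw":0},{"ax":0,"ay":0,"az":0,"dx":0,"dy":0,"dz":0,"claw":0}]}}

```text
time_s: 8.1
tool_pos: [0.5523, 0.0697, 0.1187]
orientation: [0.083, 0.869, -0.464, 0.151]
force: [2.0, -4.6, -10.3]
grip_width: 0.015
```

```bash
python3 go.py -0.33 15 8; python3 shot.py l3 275 175 80 80 210 170 100 100
```

```text
t 8.1 lean 0.347 sidelean 0.002 foot raise 10.6 axis at jaw y 1.8 x -1.8 mm force pot-xyz -0.9 -4.9 -10.3 tq 0.18 grip 0.0150
dx=0.0056  dy=-0.0017  ax=0.0021  ay=-0.0846  az=0.0059
dx=0.0039  dz=-0.0006  ay=-0.0847
dx=0.0040  dz=-0.0005  ay=-0.0847
dx=0.0041  dz=-0.0004  ay=-0.0847
dx=0.0041  dz=-0.0003  ay=-0.0847
dx=0.0041  dz=-0.0003  ay=-0.0847
dx=0.0042  dz=-0.0002  ay=-0.0847
dx=0.0042  ay=-0.0847
```

View pics/l3.png

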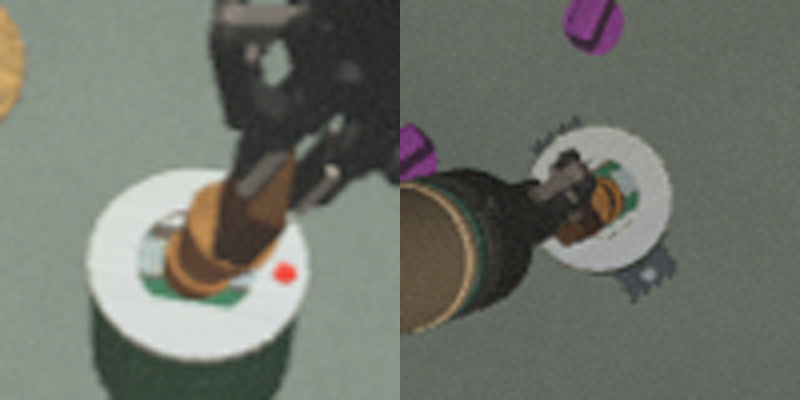

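Emit:
{"method": "step_arm", "body": {"moves": [{"ax":0.002,"ay":-0.04,"az":0.005,"dx":0.0055,"dy":-0.0017,"dz":-0.001,"claw":0},{"ax":0,"ay":-0.08,"az":0,"dx":0.005,"dy":0,"dz":-0.0018,"claw":0},{"ax":0,"ay":-0.08,"az":0,"dx":0.005,"dy":0,"dz":-0.002,"claw":0}]}}

```text
time_s: 8.5
tool_pos: [0.5543, 0.0629, 0.1201]
orientation: [0.034, 0.88, -0.471, 0.053]
force: [0.7, 1.6, -19.9]
grip_width: 0.0152
```

```bash
python3 go.py -0.33 15 6
```

```text
t 8.5 lean 0.125 sidelean 0.009 foot raise 8.9 axis at jaw y 4.9 x -4.2 mm force pot-xyz 1.5 1.0 -19.9 tq 0.85 grip 0.0152
dx=0.0083  dy=-0.0038  dz=-0.0004  ax=0.0092  ay=-0.0759  az=0.0029
dx=0.0035  dz=-0.0009  ay=-0.0759
dx=0.0036  dz=-0.0008  ay=-0.0759
dx=0.0036  dz=-0.0008  ay=-0.0759
dx=0.0037  dz=-0.0007  ay=-0.0759
dx=0.0038  dz=-0.0007  ay=-0.0759
```

Lateral lag drags the axis towards the +y jaw. Centring before I rock further.

Emit:
{"method": "step_arm", "body": {"moves": [{"ax":0.009,"ay":0,"az":0.003,"dx":0.006,"dy":-0.0045,"dz":-0.0005,"claw":0},{"ax":0,"ay":0,"az":0,"dx":0,"dy":0,"dz":-0.0005,"claw":0}]}}

```text
time_s: 8.7
tool_pos: [0.5597, 0.0611, 0.1218]
orientation: [0.028, 0.877, -0.477, 0.05]
force: [-2.6, 1.5, -2.7]
grip_width: 0.0151
```

```bash
python3 go.py -0.33 15 6|head -3
```

```text
t 8.7 lean 0.115 sidelean 0.002 foot raise 10.6 axis at jaw y 0.6 x -0.4 mm force pot-xyz -1.3 2.7 -2.7 tq 1.18 grip 0.0151
dx=0.0041  dy=-0.0004  dz=-0.0006  ax=0.0016  ay=-0.0741  az=-0.0100
dx=0.0035  dz=-0.0006  ay=-0.0741
```

Emit:
{"method": "step_arm", "body": {"moves": [{"ax":0.001,"ay":-0.05,"az":-0.01,"dx":0.0045,"dy":-0.0008,"dz":-0.0012,"claw":0},{"ax":0,"ay":-0.05,"az":0,"dx":0.004,"dy":-0.0005,"dz":-0.001,"claw":0}]}}

```text
time_s: 8.9
tool_pos: [0.5613, 0.0581, 0.1255]
orientation: [0.003, 0.881, -0.473, 0.002]
force: [-1.7, 2.1, -8.3]
grip_width: 0.015
```

```bash
python3 go.py -0.33 15 5|head -3
```

```text
t 8.9 lean 0.007 sidelean 0.003 foot raise 13.9 axis at jaw y 2.1 x -0.8 mm force pot-xyz -0.3 2.7 -8.3 tq 0.78 grip 0.0150
dx=0.0054  dy=-0.0006  ax=0.0030  ay=-0.0673
dx=0.0033  ay=-0.0673
```

Emit:
{"method": "step_arm", "body": {"moves": [{"ax":0.003,"ay":-0.05,"az":0,"dx":0.006,"dy":-0.0008,"dz":0,"claw":0},{"ax":0,"ay":-0.06,"az":0,"dx":0.0045,"dy":0,"dz":0,"claw":0}]}}

```text
time_s: 9.1
tool_pos: [0.565, 0.0532, 0.1282]
orientation: [-0.026, 0.879, -0.473, -0.049]
force: [-3.6, 2.9, -2.4]
grip_width: 0.0148
```

```bash
python3 go.py -0.34 15 4|head -3
```

```text
t 9.1 lean -0.112 sidelean -0.000 foot raise 16.9 axis at jaw y 2.1 x -0.2 mm force pot-xyz -1.4 4.4 -2.4 tq 0.93 grip 0.0148
dx=0.0050  dy=-0.0003  dz=0.0004  ay=-0.0570
dx=0.0029  dz=0.0007  ay=-0.0570
```

Emit:
{"method": "step_arm", "body": {"moves": [{"ax":0,"ay":-0.06,"az":0,"dx":0.006,"dy":-0.0005,"dz":0.001,"claw":0},{"ax":0,"ay":-0.06,"az":0,"dx":0.0045,"dy":0,"dz":0.001,"claw":0}]}}

```text
time_s: 9.3
tool_pos: [0.5696, 0.0479, 0.1295]
orientation: [-0.057, 0.875, -0.47, -0.105]
force: [-4.1, 3.5, -0.3]
grip_width: 0.0146
```

```bash
python3 go.py -0.34 15 3|head -3;python3 shot.py l4 275 175 80 80 210 170 100 100
```

```text
t 9.3 lean -0.239 sidelean -0.002 foot raise 19.6 axis at jaw y 2.3 x 0.7 mm force pot-xyz -1.5 5.2 -0.3 tq 1.08 grip 0.0146
dx=0.0040  dy=0.0006  dz=0.0011  ax=-0.0019  ay=-0.0336  az=0.0004
dx=0.0017  dz=0.0017  ay=-0.0336
```

View pics/l4.png

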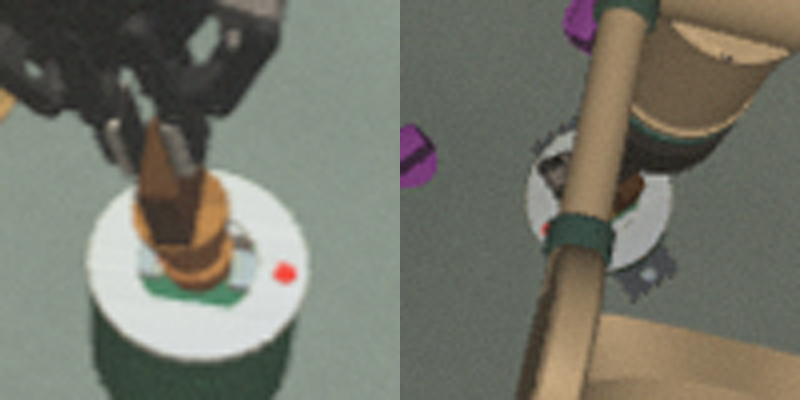

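The bung now leans away from the dot, still in the neck. Finishing the lean to about -0.33 and easing back to about 15 mm.

Emit:
{"method": "step_arm", "body": {"moves": [{"ax":-0.002,"ay":-0.04,"az":0,"dx":0.0045,"dy":0.0006,"dz":0.002,"claw":0},{"ax":0,"ay":-0.04,"az":0,"dx":0.003,"dy":0,"dz":0.0015,"claw":0},{"ax":0,"ay":-0.01,"az":0,"dx":0.001,"dy":0,"dz":0,"claw":0}]}}

```text
time_s: 9.7
tool_pos: [0.5724, 0.0446, 0.1291]
orientation: [-0.079, 0.868, -0.468, -0.145]
force: [-3.1, 3.5, -1.3]
grip_width: 0.0151
```

```bash
python3 go.py -0.34 15 1|head -3;python3 shot.py l5 275 175 80 80 210 170 100 100
```

```text
t 9.7 lean -0.331 sidelean -0.003 foot raise 20.6 axis at jaw y 3.2 x 1.3 mm force pot-xyz -0.7 4.7 -1.3 tq 0.80 grip 0.0151
dx=0.0035  dy=0.0011  dz=0.0050  ax=-0.0027  ay=-0.0088  az=-0.0011
```

View pics/l5.png

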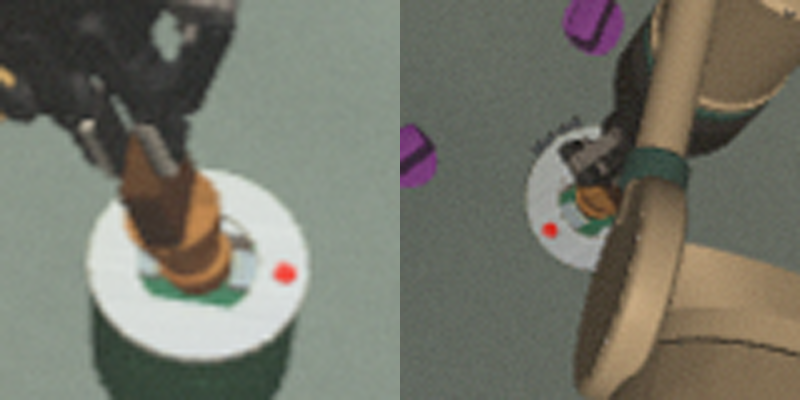

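Lean is -0.33 with the foot still below the rim (about 20 mm). Lifting out.

Emit:
{"method": "step_arm", "body": {"moves": [{"ax":0,"ay":0,"az":0,"dx":0.001,"dy":0.001,"dz":-0.003,"claw":0},{"ax":0,"ay":0,"az":0,"dx":-0.001,"dy":0,"dz":-0.005,"claw":0},{"ax":0,"ay":0,"az":0,"dx":-0.0015,"dy":0,"dz":-0.006,"claw":0},{"ax":0,"ay":0,"az":0,"dx":-0.0015,"dy":0,"dz":-0.006,"claw":0}]}}

```text
time_s: 10.2
tool_pos: [0.5767, 0.0392, 0.1507]
orientation: [-0.077, 0.87, -0.467, -0.137]
force: [-0.5, 0.2, -0.2]
grip_width: 0.0146
```

```bash
python3 go.py
```

```text
t 10.2 lean -0.316 sidelean -0.006 foot raise 42.0 axis at jaw y 2.5 x 2.3 mm force pot-xyz -0.3 0.4 -0.2 tq 0.14 grip 0.0146
```

Free. Straight up along the world vertical, then upright.

Run:
```python
from h import *; from cell import state
p,R=cur(state()); rows(p,R,[(p+[0,0,.06],R),(p+[0,0,.07],Rtool(0))])
```

```text
dx=-0.0187  dy=-0.0004  dz=-0.0570
dx=-0.0031  dz=-0.0095  ax=-0.0062  ay=0.3164  az=0.0003
```

Emit:
{"method": "step_arm", "body": {"moves": [{"ax":0,"ay":0,"az":0,"dx":-0.0047,"dy":0,"dz":-0.014,"claw":0},{"ax":0,"ay":0,"az":0,"dx":-0.0047,"dy":0,"dz":-0.014,"claw":0},{"ax":0,"ay":0,"az":0,"dx":-0.0047,"dy":0,"dz":-0.014,"claw":0},{"ax":0,"ay":0,"az":0,"dx":-0.0047,"dy":0,"dz":-0.014,"claw":0},{"ax":-0.002,"ay":0.075,"az":0,"dx":0,"dy":0,"dz":0,"claw":0},{"ax":-0.002,"ay":0.08,"az":0,"dx":0,"dy":0,"dz":0,"claw":0},{"ax":-0.002,"ay":0.08,"az":0,"dx":0,"dy":0,"dz":0,"claw":0},{"ax":0,"ay":0.06,"az":0,"dx":0,"dy":0,"dz":0,"claw":0},{"ax":0,"ay":0,"az":0,"dx":0,"dy":0,"dz":0,"claw":0},{"ax":0,"ay":0,"az":0,"dx":0,"dy":0,"dz":0,"claw":0}]}}

```text
time_s: 11.2
tool_pos: [0.5847, 0.0338, 0.2258]
orientation: [-0.005, 0.88, -0.476, 0.009]
force: [0.1, 0.5, -0.7]
grip_width: 0.0151
```

```bash
python3 go.py;python3 shot.py l6 255 100 120 140 200 170 130 130
python3 - <<'E'
from h import *; from cell import state
p,R=cur(state()); print(p);rows(p,R,[(p,Rtool(0)),(np.array([*MAT[:2],p[2]]),Rtool(0))])
E
```

```text
t 11.2 lean 0.011 sidelean -0.017 foot raise 114.2 axis at jaw y -32.3 x 8.0 mm force pot-xyz 0.4 0.4 -0.7 tq 0.03 grip 0.0151
[0.58491241 0.03337104 0.2252667 ]
ax=-0.0162  ay=-0.0099  az=-0.0060
dx=0.1319  dy=0.1393
```

View pics/l6.png

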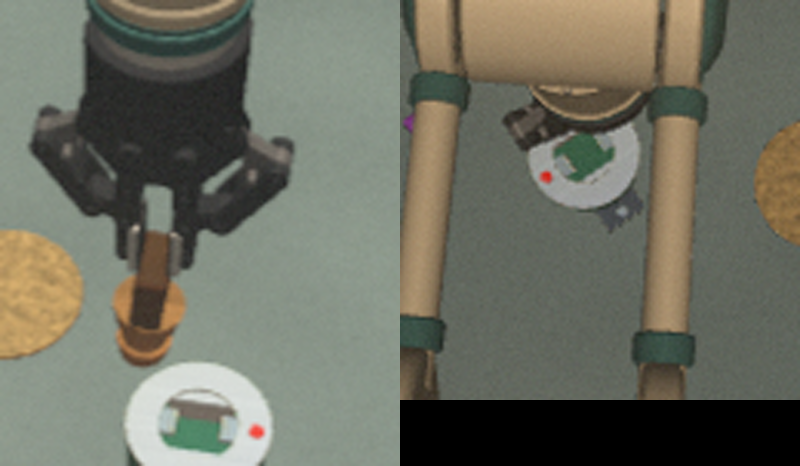

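The bung is out and hangs upright; the pot is empty. Moving to the mat.

Emit:
{"method": "step_arm", "body": {"moves": [{"ax":-0.016,"ay":-0.01,"az":-0.006,"dx":0.01,"dy":0.0105,"dz":0,"claw":0},{"ax":0,"ay":0,"az":0,"dx":0.02,"dy":0.021,"dz":0,"claw":0},{"ax":0,"ay":0,"az":0,"dx":0.025,"dy":0.0265,"dz":0,"claw":0},{"ax":0,"ay":0,"az":0,"dx":0.025,"dy":0.0265,"dz":0,"claw":0},{"ax":0,"ay":0,"az":0,"dx":0.025,"dy":0.0265,"dz":0,"claw":0},{"ax":0,"ay":0,"az":0,"dx":0.012,"dy":0.013,"dz":0,"claw":0},{"ax":0,"ay":0,"az":0,"dx":0.004,"dy":0.004,"dz":0,"claw":0},{"ax":0,"ay":0,"az":0,"dx":0,"dy":0,"dz":0,"claw":0}]}}

```text
time_s: 12.1
tool_pos: [0.5438, -0.1564, 0.2215]
orientation: [0.002, 0.879, -0.476, -0.005]
force: [0.0, 0.3, -0.3]
grip_width: 0.015
```

```bash
cat > st2.py <<'E'
from h import *; from cell import state
s=state();p,R=cur(s); print(p,s["time_s"],s["force"].round(1),s["grip_width"].round(4));rows(p,R,[(p,Rtool(0)),(np.array([*MAT[:2],p[2]]),Rtool(0))])
E
python3 st2.py
```

```text
Traceback (most recent call last):
  File "st2.py", line 2, in <module>
    s=state();p,R=cur(s); print(p,s["time_s"],s["force"].round(1),s["grip_width"].round(4));rows(p,R,[(p,Rtool(0)),(np.array([*MAT[:2],p[2]]),Rtool(0))])
                                                                  ^^^^^^^^^^^^^^^^^^^^^
AttributeError: 'float' object has no attribute 'round'
```

```bash
sed -i 's/,s\["grip_width"\].round(4)//' st2.py; python3 st2.py
cat > ov.py <<'E'
# overlay the bung's predicted outline from the tool pose on the scene picture
import sys,cv2; from h import *; from cell import state,get_image
HTt=float(sys.argv[2]); s=state(); p,R=cur(s)
for n in ("scene","top"):
    d=get_image(n); im=d["image"][:,:,::-1].copy(); k=5
    ax=-R[:,2]; foot=p-HTt*ax; c=proj(d,foot+.045*ax)[0].astype(int); x,y=max(c[0]-50,0),max(c[1]-50,0)
    cr=cv2.resize(im[y:y+100,x:x+80 if n=="scene" else x+70],None,fx=k,fy=k,interpolation=cv2.INTER_CUBIC)
    P=lambda q:[tuple(int(v) for v in u) for u in (proj(d,q)-[x,y]+.5)*k]
    th=np.linspace(0,2*np.pi,60)[:,None]
    for h,r in((0,.012),(.05,.021)):
        q=P(foot+h*ax+r*(np.cos(th)*R[:,0]+np.sin(th)*R[:,1])); cv2.polylines(cr,[np.array(q)],True,(0,255,255),1)
    q=P(np.array([foot+.091*ax+sx*.009*R[:,0]+sy*.02*R[:,1] for sx,sy in((1,1),(1,-1),(-1,-1),(-1,1))])); cv2.polylines(cr,[np.array(q)],True,(255,255,0),1)
    a,b=P(np.array([foot,foot+.091*ax])); cv2.line(cr,a,b,(0,255,0),1)
    cv2.imwrite(f"pics/{sys.argv[1]}_{n}.png",cr)
E
python3 ov.py ov1 0.0586
```

```text
[ 0.54379953 -0.15637893  0.22153989] 12.1 [ 0.   0.3 -0.3]
ax=0.0093  ay=0.0073  az=-0.0065
dx=-0.0037  dy=0.0003
```

View pics/ov1_scene.png

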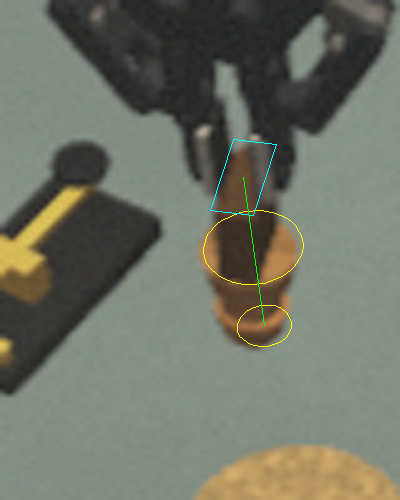

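```bash
cat > fit.py <<'E'
import sys,cv2; from h import *; from cell import state,get_image
from scipy.optimize import minimize
s=state(); p,R=cur(s); d=get_image("scene"); im=d["image"].astype(int)
PR=[(0,.012),(.003,.014),(.016,.0165),(.018,.0135),(.029,.0135),(.033,.0175),(.05,.021)]
K=4
def model(v,hs=PR):
    tx,ty,u,w,h=v  # tilt about tool y, about tool x, slide along tool x, y (mm), TCP height over the foot mm
    Rb=R@Ro.from_rotvec([ty,tx,0]).as_matrix(); ax=-Rb[:,2]
    g=p-.019*R[:,2]+R[:,0]*u*1e-3+R[:,1]*w*1e-3; foot=g-(h*1e-3+.019)*ax
    th=np.linspace(0,2*np.pi,48)[:,None]; m=np.zeros((100*K,90*K),np.uint8); rings=[]
    for hh,r in hs: rings.append((proj(d,foot+hh*ax+r*(np.cos(th)*Rb[:,0]+np.sin(th)*Rb[:,1]))-[X,Y]+.5)*K)
    for a,b in zip(rings,rings[1:]): cv2.fillConvexPoly(m,cv2.convexHull(np.vstack([a,b]).astype(np.float32)).astype(np.int32),255)
    return m
c=proj(d,p-.02*(-R[:,2]))[0].astype(int); X,Y=c[0]-45,c[1]-40
cr=cv2.resize(d["image"][Y:Y+100,X:X+90],None,fx=K,fy=K,interpolation=cv2.INTER_CUBIC).astype(int)
org=((cr[:,:,0]-cr[:,:,2])>25).astype(np.uint8)*255
org[:int((c[1]-Y-12)*K)]=0
yb=int((proj(d,p)[0][1]-Y+float(sys.argv[2]) if len(sys.argv)>2 else proj(d,p)[0][1]-Y+2)*K)   # compare only below this row
n,l,st,cc=cv2.connectedComponentsWithStats(org); mm=(l==l[int((proj(d,p+.035*R[:,2])[0][1]-Y)*K),int((proj(d,p+.035*R[:,2])[0][0]-X)*K)]).astype(np.uint8)*255
def cost(v):
    m=model(v); return np.mean(cv2.GaussianBlur((m[yb:]!=mm[yb:]).astype(np.float32),(0,0),1))*1e3+ (v[2]/2)**2*.3+(v[3]/4)**2*.3+((v[4]-58.6)/4)**2*.3+(v[1]/.1)**2*.3
best=min((minimize(cost,[a,b,0,0,58.6],method="Nelder-Mead",options=dict(initial_simplex=np.array([[a,b,0,0,58.6]]*6)+np.vstack([np.zeros(5),np.diag([.05,.05,2,2,3])]),maxiter=400)) for a in(-.08,0,.08) for b in(-.05,.05)),key=lambda r:r.fun)
print(best.fun,best.x, "zero:",cost([0,0,0,0,58.6]))
o=cr.astype(np.uint8)[:,:,::-1].copy()
for v,col in((best.x,(0,255,0)),([0,0,0,0,58.6],(0,255,255))):
    cs,_=cv2.findContours(model(v),cv2.RETR_EXTERNAL,cv2.CHAIN_APPROX_NONE); cv2.drawContours(o,cs,-1,col,1)
cv2.imwrite(f"pics/{sys.argv[1]}.png",np.hstack([o,cv2.cvtColor(mm,cv2.COLOR_GRAY2BGR)]))
E
python3 fit.py fit1
```

```text
13.1394747453109 [ 7.11173191e-02 -3.32317536e-03 -3.26133717e-01 -9.64743003e-01
  5.81833017e+01] zero: 22.533823
```

View pics/fit1.png

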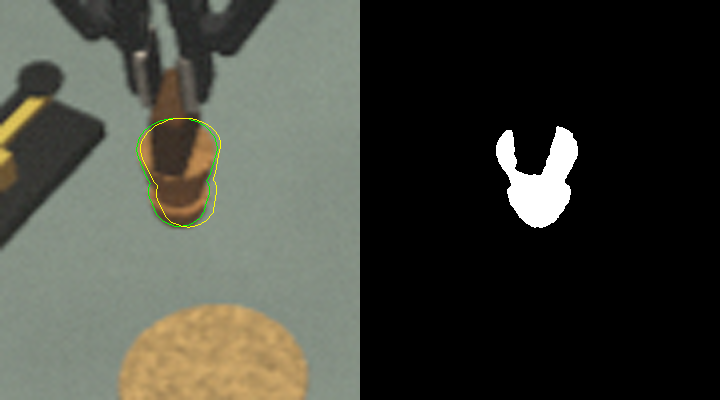

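The fit (green, against the tool-aligned yellow outline) shows the bung has turned about 0.07 rad in the pads. I'll tilt the tool to make it vertical, go lower and check again.

```bash
cat > st3.py <<'E'
import sys; from h import *; from cell import state
tx,ty,h,gap=map(float,sys.argv[1:5]) # bung tilt in tool (about y, x), TCP height over foot m, wanted gap over mat m
s=state();p,R=cur(s); B=Ro.from_rotvec([ty,tx,0]).as_matrix(); Rb=R@B; ax=-Rb[:,2]; g=p-.019*R[:,2]
print("t",s["time_s"],"bung axis",ax.round(3),"foot",(g-(h+.019)*ax).round(4),"force",s["force"].round(1),"tq",s["wrist_torque"].round(2))
Rt=Rtool(0)@B.T; pt=np.array([*MAT[:2],.004+gap+h+.019])+.019*Rt[:,2]
rows(p,R,[(pt,Rt)])
E
python3 st3.py .071 -.003 .0582 .03
```

```text
t 12.25 bung axis [-0.025  0.059  0.998] foot [ 0.5464 -0.1586  0.1637] force [ 0.4 -0.7 -1. ] tq [-0.02  0.02  0.04]
dx=-0.0023  dy=0.0008  dz=0.1295  ax=0.0113  ay=-0.0635  az=-0.0038
```

Emit:
{"method": "step_arm", "body": {"moves": [{"ax":0.011,"ay":-0.06,"az":-0.004,"dx":0,"dy":0,"dz":0.01,"claw":0},{"ax":0,"ay":0,"az":0,"dx":0,"dy":0,"dz":0.02,"claw":0},{"ax":0,"ay":0,"az":0,"dx":0,"dy":0,"dz":0.025,"claw":0},{"ax":0,"ay":0,"az":0,"dx":0,"dy":0,"dz":0.025,"claw":0},{"ax":0,"ay":0,"az":0,"dx":0,"dy":0,"dz":0.015,"claw":0},{"ax":0,"ay":0,"az":0,"dx":0,"dy":0,"dz":0.005,"claw":0},{"ax":0,"ay":0,"az":0,"dx":0,"dy":0,"dz":0,"claw":0},{"ax":0,"ay":0,"az":0,"dx":0,"dy":0,"dz":0,"claw":0}]}}

```text
time_s: 13.05
tool_pos: [0.5453, -0.1392, 0.1213]
orientation: [-0.02, 0.884, -0.467, -0.028]
force: [0.2, -0.5, -0.6]
grip_width: 0.015
```

```bash
python3 st3.py .071 -.003 .0582 .01
```

```text
t 13.05 bung axis [-0.006 -0.001  1.   ] foot [ 0.5464 -0.1403  0.063 ] force [ 0.2 -0.5 -0.6] tq [-0.01 -0.03 -0.01]
dx=0.0116  dy=0.0116  dz=0.0483  ax=-0.0047  ay=-0.0030  az=0.0148
```

Emit:
{"method": "step_arm", "body": {"moves": [{"ax":-0.004,"ay":-0.003,"az":0.01,"dx":0.009,"dy":0.009,"dz":0.008,"claw":0},{"ax":0,"ay":0,"az":0,"dx":0,"dy":0,"dz":0.012,"claw":0},{"ax":0,"ay":0,"az":0,"dx":0,"dy":0,"dz":0.012,"claw":0},{"ax":0,"ay":0,"az":0,"dx":0,"dy":0,"dz":0.006,"claw":0},{"ax":0,"ay":0,"az":0,"dx":0,"dy":0,"dz":0,"claw":0},{"ax":0,"ay":0,"az":0,"dx":0,"dy":0,"dz":0,"claw":0}]}}

```text
time_s: 13.65
tool_pos: [0.5428, -0.1511, 0.0812]
orientation: [-0.018, 0.881, -0.471, -0.029]
force: [0.3, 0.3, -0.2]
grip_width: 0.015
```

```bash
python3 st3.py .071 -.003 .0582 .0; python3 shot.py m1 215 110 80 110 300 170 100 100
```

```text
t 13.65 bung axis [-0.004  0.001  1.   ] foot [ 0.5437 -0.1523  0.023 ] force [ 0.3  0.3 -0.2] tq [-0.04 -0.03  0.01]
dx=0.0012  dy=0.0024  dz=0.0189  ax=-0.0024  ay=-0.0031  az=0.0039
```

View pics/m1.png

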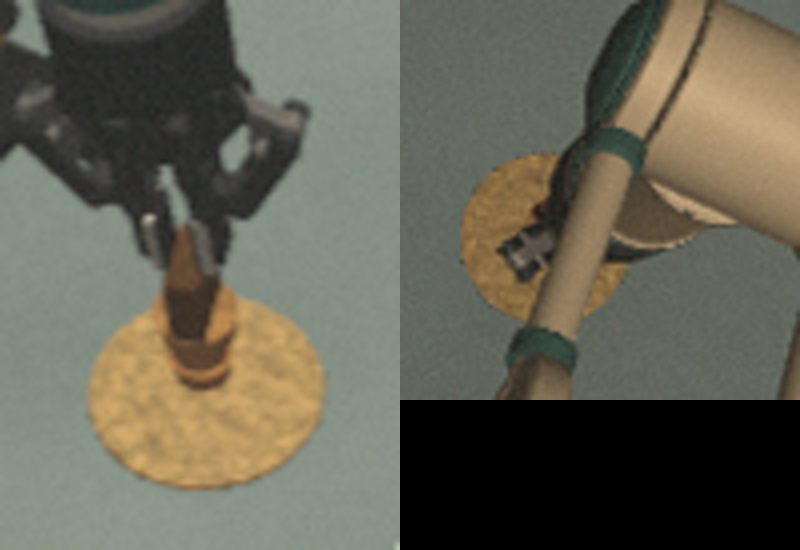

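Bung is over the mat centre. Lowering gently.

Emit:
{"method": "step_arm", "body": {"moves": [{"ax":-0.002,"ay":-0.003,"az":0.003,"dx":0.001,"dy":0.002,"dz":0.004,"claw":0},{"ax":0,"ay":0,"az":0,"dx":0,"dy":0,"dz":0.005,"claw":0},{"ax":0,"ay":0,"az":0,"dx":0,"dy":0,"dz":0.004,"claw":0},{"ax":0,"ay":0,"az":0,"dx":0,"dy":0,"dz":0.001,"claw":0},{"ax":0,"ay":0,"az":0,"dx":0,"dy":0,"dz":0,"claw":0}]}}

```text
time_s: 14.25
tool_pos: [0.542, -0.1526, 0.0672]
orientation: [-0.018, 0.881, -0.473, -0.029]
force: [-0.0, -0.3, -1.2]
grip_width: 0.015
```

```bash
python3 st3.py .071 -.003 .0582 .0
```

```text
t 14.25 bung axis [-0.003  0.001  1.   ] foot [ 0.5428 -0.1538  0.0089] force [-0.  -0.3 -1.2] tq [-0.01 -0.    0.01]
dx=-0.0005  dy=0.0009  dz=0.0050  ax=-0.0016  ay=-0.0021  az=0.0010
```

Emit:
{"method": "step_arm", "body": {"moves": [{"ax":0,"ay":0,"az":0,"dx":0,"dy":0,"dz":0.0015,"claw":0},{"ax":0,"ay":0,"az":0,"dx":0,"dy":0,"dz":0.0015,"claw":0},{"ax":0,"ay":0,"az":0,"dx":0,"dy":0,"dz":0.001,"claw":0}]}}

```text
time_s: 14.55
tool_pos: [0.5422, -0.1523, 0.0633]
orientation: [-0.018, 0.881, -0.473, -0.029]
force: [-0.5, 0.8, 5.6]
grip_width: 0.0148
```

```bash
python3 st3.py .071 -.003 .0582 .0
```

```text
t 14.55 bung axis [-0.003  0.001  1.   ] foot [ 0.5431 -0.1536  0.0051] force [-0.5  0.8  5.6] tq [0.15 0.03 0.04]
dx=-0.0007  dy=0.0012  dz=0.0011  ax=-0.0021  ay=-0.0027  az=0.0011
```

Emit:
{"method": "step_arm", "body": {"moves": [{"ax":0,"ay":0,"az":0,"dx":0,"dy":0,"dz":0.0005,"claw":0},{"ax":0,"ay":0,"az":0,"dx":0,"dy":0,"dz":0,"claw":0}]}}

```text
time_s: 14.75
tool_pos: [0.5426, -0.1523, 0.0635]
orientation: [-0.019, 0.881, -0.473, -0.028]
force: [-0.7, 0.5, -1.1]
grip_width: 0.0148
```

```bash
python3 st3.py .071 -.003 .0582 .0; python3 shot.py m2 215 110 80 110 300 170 100 100
```

```text
t 14.75 bung axis [-0.004  0.001  1.   ] foot [ 0.5435 -0.1535  0.0052] force [-0.7  0.5 -1.1] tq [-0.07 -0.05 -0.03]
dx=-0.0009  dy=0.0015  dz=0.0013  ax=-0.0029  ay=-0.0035  az=0.0012
```

View pics/m2.png

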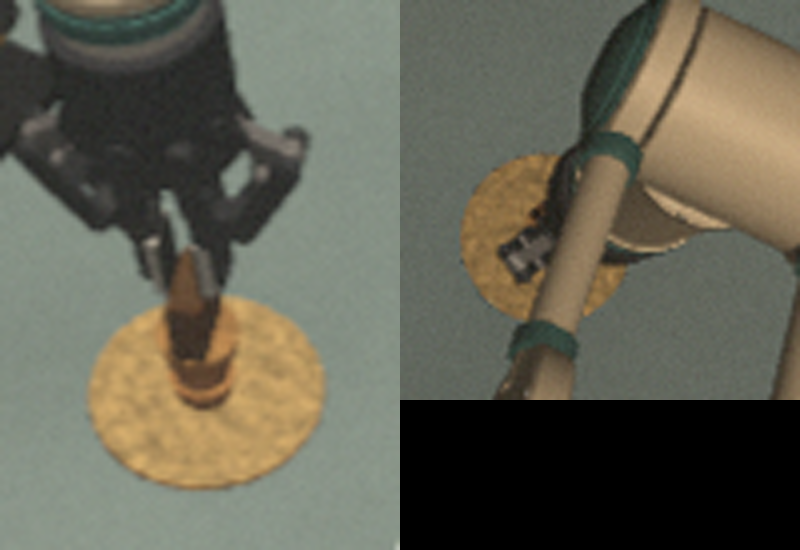

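Emit:
{"method": "step_arm", "body": {"moves": [{"ax":0,"ay":0,"az":0,"dx":0,"dy":0,"dz":0.001,"claw":0},{"ax":0,"ay":0,"az":0,"dx":0,"dy":0,"dz":0.0004,"claw":0},{"ax":0,"ay":0,"az":0,"dx":0,"dy":0,"dz":0.0002,"claw":0.02}]}}

```text
time_s: 15.15
tool_pos: [0.5433, -0.1523, 0.0631]
orientation: [-0.019, 0.881, -0.473, -0.027]
force: [0.4, 0.2, -0.1]
grip_width: 0.0199
```

```bash
python3 st3.py .071 -.003 .0582 .0; python3 -c "
from cell import *;print(state()['grip_width'])"
```

```text
t 15.15 bung axis [-0.006  0.002  1.   ] foot [ 0.5444 -0.1536  0.0049] force [ 0.4  0.2 -0.1] tq [-0.08 -0.01 -0.  ]
dx=-0.0013  dy=0.0021  dz=0.0009  ax=-0.0045  ay=-0.0049  az=0.0010
0.019879132312684643
```

Emit:
{"method": "step_arm", "body": {"moves": [{"ax":0,"ay":0,"az":0,"dx":0,"dy":0,"dz":0,"claw":0.03},{"ax":0,"ay":0,"az":0,"dx":0,"dy":0,"dz":0,"claw":0.045},{"ax":0,"ay":0,"az":0,"dx":0,"dy":0,"dz":0,"claw":0.06},{"ax":0,"ay":0,"az":0,"dx":0,"dy":0,"dz":0,"claw":0.06},{"ax":0,"ay":0,"az":0,"dx":0,"dy":0,"dz":0,"claw":0.06}]}}

```text
time_s: 15.65
tool_pos: [0.5428, -0.1523, 0.062]
orientation: [-0.019, 0.881, -0.473, -0.028]
force: [-0.3, -0.3, 0.0]
grip_width: 0.06
```

```bash
python3 shot.py m3 215 110 80 110 300 170 100 100
```

```text
(no output)
```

View pics/m3.png

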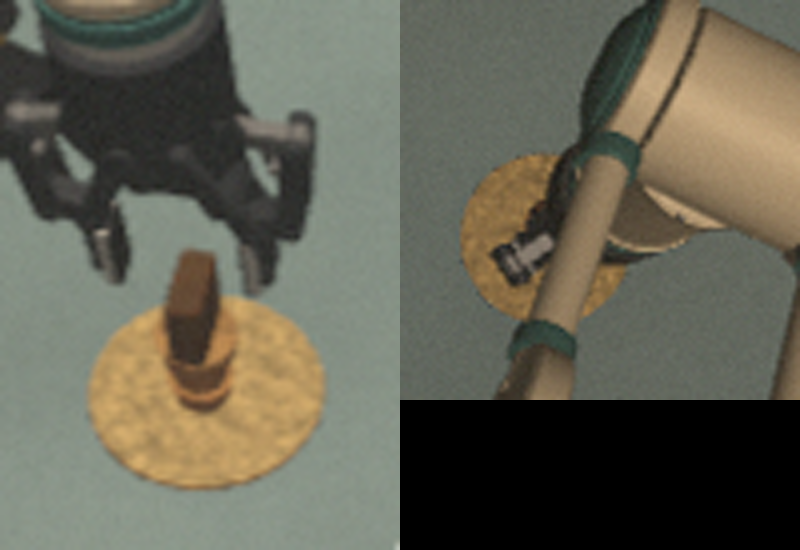

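The bung stands free on the mat (scene crop about 200,330), with clear gaps to both fingers. Retreating up.

Emit:
{"method": "step_arm", "body": {"moves": [{"ax":0,"ay":0,"az":0,"dx":0,"dy":0,"dz":-0.01,"claw":0.07},{"ax":0,"ay":0,"az":0,"dx":0,"dy":0,"dz":-0.02,"claw":0.07},{"ax":0,"ay":0,"az":0,"dx":0,"dy":0,"dz":-0.03,"claw":0.07},{"ax":0,"ay":0,"az":0,"dx":0,"dy":0,"dz":-0.04,"claw":0.07},{"ax":0,"ay":0,"az":0,"dx":0,"dy":0,"dz":-0.04,"claw":0.07},{"ax":0,"ay":0,"az":0,"dx":0,"dy":0.02,"dz":-0.01,"claw":0.07},{"ax":0,"ay":0,"az":0,"dx":0,"dy":0.04,"dz":0,"claw":0.07},{"ax":0,"ay":0,"az":0,"dx":0,"dy":0.04,"dz":0,"claw":0.07},{"ax":0,"ay":0,"az":0,"dx":0,"dy":0.04,"dz":0,"claw":0.07},{"ax":0,"ay":0,"az":0,"dx":0,"dy":0.02,"dz":0,"claw":0.07},{"ax":0,"ay":0,"az":0,"dx":0,"dy":0,"dz":0,"claw":0.07},{"ax":0,"ay":0,"az":0,"dx":0,"dy":0,"dz":0,"claw":0.07}]}}

```text
time_s: 16.95
tool_pos: [0.4125, -0.2539, 0.2259]
orientation: [-0.018, 0.881, -0.472, -0.022]
force: [0.1, 0.4, 1.1]
grip_width: 0.0703
```

```bash
python3 shot.py end 0 0 560 420 0 0 560 420; python3 shot.py end2 215 120 80 100 300 190 70 70
```

```text
(no output)
```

View pics/end.png

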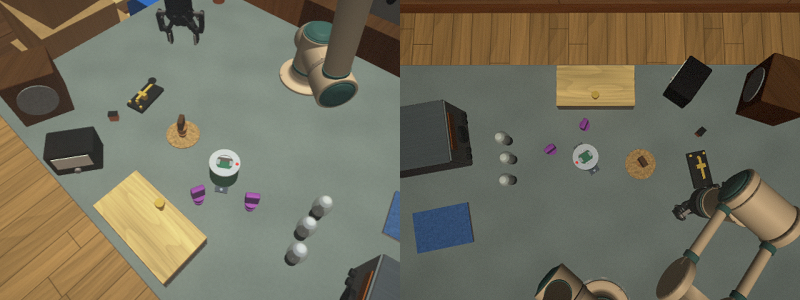

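View pics/end2.png

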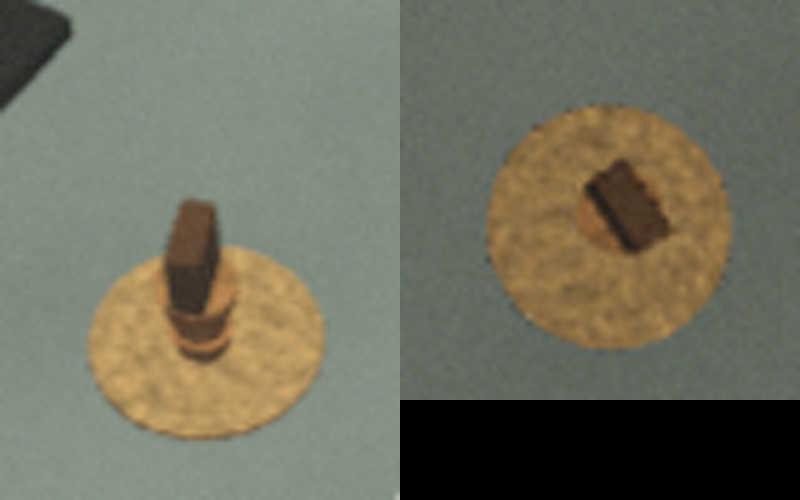

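The bung stands upright near the mat centre (top crop about 620,210; mat centre 610,228). The valves, crystal, morse key and purple pieces look as they did at the start. Handing in.

```bash
python3 -c "
from cell import *;print(close_job())"
```

```text
the job is handed in; nothing more can be done
None
```

The bung is out of the pot and standing upright, foot down and let go, near the centre of the cork mat. The job was handed in at about 17 s.

- **Rocking:** I leaned the bung about +0.33 rad towards the red dot and eased it up to about 9 mm. I then rocked it to about -0.33 rad the other way and lifted it out. The highest force I read was about 20 N.
- **Second try on the swing:** My first swing back lost height, because the arm sagged slightly under load at each step. I leaned it to the dot again and repeated the swing, with the bung centred between the jaws.
- **Not as described:**
  - On the second lean the foot was already at about 20 mm, not 14 mm, though still below the rim.
  - The bung turned about 0.07 rad in the pads at some point. Its own lean away from the dot may therefore have been nearer 0.26 rad than 0.33. I corrected for this before setting it down.
- **Last checks:** The final pictures show the bung upright on the mat, the arm well clear, the pot empty, and the other items by eye where they were at the start.

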